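# Hook a tray onto the slotted post and load it

## Robot

A 6-joint arm with a two-finger parallel gripper is mounted at the origin on a cart in front of the work surface, level with it; the furniture and walls round the work are solid. World frame = base frame: x ahead of the robot, y to its left, z up, the work surface at z = 0. Lengths are in mm, angles in rad, forces in N, time in s.
With the tool pointing down it reaches from about 275 to 825 mm from the base axis. Payload 5.2 kg.
Tool frame: the origin (TCP) lies between the finger pads; the fingertips stand 8 mm ahead of it and the grasp point (between the pads) lies 11 mm behind it; z points along the fingers, y is the direction in which the jaws open and shut (so a half turn about z gives the same grasp; the last joint's range is limited). The gripper opens to 93 mm and grips with 3 to 60 N. Pads are 15 mm wide; open, the fingers measure 128 mm over their backs; the gripper's body (75 mm by 188 mm) begins 65 mm behind the grasp point.
Start: joints at [-1.397, 0.259, 1.535, -0, 1.348, -0.203], TCP at [202.392, -511.412, 226.653] pointing down, gripper open.
Joint ranges: [-3.14, 3.14], [-0.91, 2.08], [0.19, 2.58], [-1.22, 4.36], [0.22, 2.71], [-3.12, 3.12]. Speed limits (rad/s): [2.57, 2.57, 3.14, 3.14, 3.14, 3.14].

## Interface

Orientations are given as a rotation vector (axis times angle).
In Python, from workcell import bot, camera gives the robot as it stands. Calls block until the motion is done:
- bot.goto(position, orientation): joint-space move of the TCP to a pose.
- bot.servo_line(position, rate=150, ori=None, f_stop=None): straight line of the TCP; ori=None keeps the orientation; rate is the mean speed in mm/s. With f_stop (N) it stops when the force on the tool has changed by that much, and returns True; else False.
- bot.goto_joints(angles): joint-space move.
- bot.release() and bot.clamp(grip_force=None): open the fingers fully, or close them until they stop; grip_force is the grip in N (None keeps the last).
- bot.hold(seconds).
- bot.solve_ik(position, orientation): joint angles nearest the present ones, or None.
- bot.state(): the state.
- camera(name): name is "scene" or "top" or "wrist"; returns a dict with "pixels" (420x560x3 uint8, blue, green, red), "fx", "fy", "cx", "cy" (pixels), "origin" and "rotation" of the camera in the world. Camera axes: x right, y down, z forward; pixel columns grow to the right and rows downward; lengths in mm; the calibration is good to about 2 mm. A picture is of the moment at which its call begins. There is no depth.
A pose or a line that the arm cannot do raises bot.IKError and nothing moves.
- bot.finish_job(): hands the job in, once; it reports no verdict.
The state is a dict: "time": time; "joints": joint angles; "qd": joint speeds; "joint_efforts": joint torques, N m; "ee_pos": TCP position; "ee_rot": TCP orientation; "ft_force": force on the tool from outside, world axes, zero at the start; "wrist_torque": the same for the moment, N m; "gripper_width": finger opening in mm.
Only numpy, scipy, OpenCV 4.12 (cv2) and the standard library are available. Lean on these libraries where they do the work, as an engineer would, in place of code of your own. Each camera call takes 0.05 s, during which the arm holds its last target.

## Task

Hang the loose steel tray on the slotted post: put its two claws into the top two slots and press it down until it is fully home and the post's spring catch has snapped out over it, without forcing it against the post. Then stand the taller of the two amber jars upright in the tray, and leave the other things on the bench where they are.

Things in the scene. Friction and masses are not known exactly. Their poses are not given: they have to be found in the camera images.
- stand: Fixed bench stand: dark base plate 130 (x) x 110 (y) x 8 mm, origin at the centre of its underside, z up, front = -x. On it a grey channel post 34 mm wide, 22 deep, top 189 mm over the bench, flat front face to -x. The post is bolted on by hand through long holes: it stands up to 5 mm off in x and 6 mm off in y from the figures at post_mark (height and direction are true).
- post_mark (a point): Nominal middle of the post's front face, 98 mm over the bench, fixed to the stand at x = +30, y = 0 mm; the real one is off by up to 5 mm (x) and 6 mm (y). The face is a 4 mm web with three slots one above the other on its centre line, each 8 mm wide and 26 high, bottoms 58, 98, 138 mm over the bench. The tray goes in the upper two; fully home its origin is 88 mm over the bench.
- tray: Loose open steel tray, 0.25 kg, standing flat on the bench: pan 100 (x) x 56 (y) x 32 mm high, walls and floor 2.5 mm, origin at the centre of its underside, z up. It can be gripped across the 56 mm. At its +x end a steel back plate, 30 mm wide, rises to z = 84 mm; its back face, which goes against the post, is at x = +54 mm.
- claws (a point): Point on the tray at x = +67, y = 0, z = 50 mm: tip of the upper claw. Two claws, 5 mm thick, stick 13 mm out of the back face: necks 10 mm high, undersides at z = 10 and 50; 5 mm behind the face a lip hangs 9 mm below each neck. They enter the slots with the tray 9 to 16 mm above home (12 best), back face up to the web; 8 mm lower, the lips hold the tray behind the web if let go.
- flange (a point): Middle of the top of the tray's press flange, folded forward from the back plate's top edge: tray x = +30 to +54, 30 mm wide (y), top at z = 84 mm, so 172 mm over the bench at home. Pressing straight down here, close above the claws, with about 5 to 20 N slides the tray home; pressing far out on the pan tends to jam it. Let go half way, the tray sags forward 3 degrees.
- catch (a joint): Spring catch in the head of the post: a brass tongue, 10 mm wide, 174 to 181 mm over the bench, sticking 6 mm out of the front face. Value in m: 0 = fully out, grows as pushed in (2 to 5 N). The tray's back plate pushes it in, 2 to 6 mm, when the claws are through the slots; when the tray is fully home it snaps out over the plate's top edge and bars lifting.
- jar_tall: The taller amber jar with a white cap, to go into the tray: 42 mm across, 72 mm high, 0.06 kg, origin at the centre of its underside.
- jar_short: A shorter amber jar with a white cap, 40 mm across, 54 mm high, origin at the centre of its underside: to be left alone. The two jars may have swapped places.
- glue_bottle: Black glue bottle with a long blue cap, 23 x 30 x 88 mm, standing, origin at the centre of its underside: to be left alone.
- bead_tray: Small grey card tray of beads, 75 x 85 x 28 mm, origin at the centre of its underside: to be left alone.
Mind the look-alikes: they are no part of the job. Leave any blue or yellow look-alike of the jar_tall alone.

How it is judged:
By the outcome, as a careful person would: the job done as asked, in the order asked, and still so for the second after the job is handed in, with the robot touching nothing.
It also fails if it takes over 72 s, if anything falls off the work surface, if the arm or the gripper's body presses on something with over 40 N, if the wrist force passes 120 N, or if a joint passes its speed limit or range.

## Working session

There is one attempt and no reset: what is moved stays moved. The work goes in short steps, each a Python script; the robot and the scene stay as the last script left them, time stands still between calls to the robot, and variables do not carry over. Pictures are saved under pics/ and viewed, and the job is handed in when it is done.

```bash
mkdir -p pics; ls; python3 - <<'E'
from workcell import bot,camera
import cv2
for n in ["scene","top","wrist"]:
    c=camera(n); cv2.imwrite(f"pics/{n}0.png",c["pixels"]); print(n,c["fx"],c["cx"],c["cy"],c["origin"],c["rotation"])
s=bot.state(); print(s)
E
```

```text
pics
scene 390.99820146974554 278.9126207785936 208.36327895569883 [-146.00606595  502.90510642  782.05175028] [-1.08409768  2.28741748 -1.089449  ]
top 522.1572246885487 291.01896334573917 205.36821300018522 [ 309.23739836   -8.31241714 1684.65557208] [-2.14821788  2.17770478 -0.11722669]
wrist 307.22152991445574 283.2170427899586 207.96990410505558 [ 280.33783518 -479.95164402  383.23789475] [ 2.38170381 -1.6197595  -0.24969091]
{'time': 0.15, 'joints': array([-1.39680336e+00,  2.59208907e-01,  1.53579056e+00, -1.65302838e-05,
        1.34796597e+00, -2.02791975e-01]), 'qd': array([-0.00170287, -0.00214874, -0.0039871 ,  0.00086392, -0.00095677,
        0.0005191 ]), 'joint_efforts': array([ 2.67837386e-03, -4.37644565e+01, -2.84233439e+01,  7.19884224e-02,
        3.80671397e-02, -9.52425808e-05]), 'ee_pos': array([ 202.31664383, -511.03030883,  226.00723335]), 'ee_rot': array([-3.08465742e+00, -5.88106172e-01, -5.72976505e-06]), 'ft_force': array([ 0.13992322, -0.02629017, -0.11746891]), 'wrist_torque': array([ 0.01922273, -0.00366581,  0.00233628]), 'gripper_width': 93.02413229945391}
```

View pics/scene0.png

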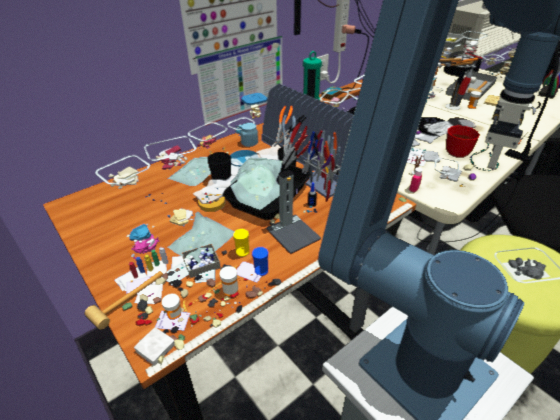

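View pics/top0.png

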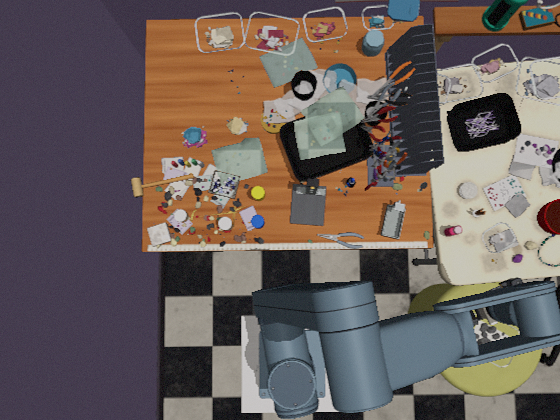

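View pics/wrist0.png

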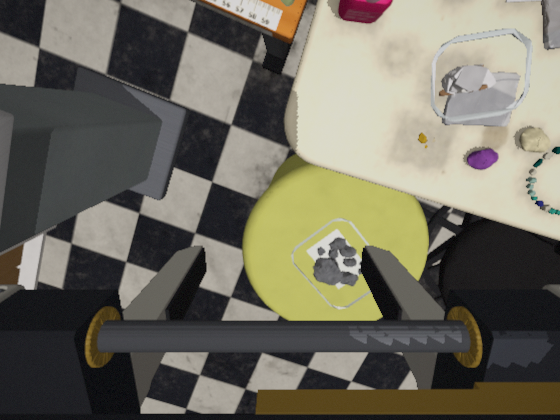

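The top view shows the stand at about (308,205), the tray at (393,219), and two white-capped jars at (180,216) and (225,223). The yellow look-alike is at (257,193) and the blue one at (257,221). I'll enlarge crops next.

```bash
cat > h.py <<'E'
from workcell import bot,camera
import cv2,numpy as np
from scipy.spatial.transform import Rotation as R
def ray(c,uv):
    d=np.array([(uv[0]-c["cx"])/c["fx"],(uv[1]-c["cy"])/c["fy"],1.])
    return np.array(c["origin"]),R.from_rotvec(c["rotation"]).apply(d) if np.shape(c["rotation"])==(3,) else np.array(c["rotation"])@d
def onz(c,uv,z):
    o,d=ray(c,uv); return o+d*(z-o[2])/d[2]
def tri(obs):
    A=np.zeros((3,3));b=np.zeros(3);L=[]
    for c,uv in obs:
        o,d=ray(c,uv); d=d/np.linalg.norm(d); P=np.eye(3)-np.outer(d,d);A+=P;b+=P@o;L.append((o,P))
    x=np.linalg.solve(A,b); return x,[round(float(np.linalg.norm(P@(x-o))),1) for o,P in L]
def proj(c,p):
    q=R.from_rotvec(c["rotation"]).inv().apply(np.array(p,float)-c["origin"]); return q[0]/q[2]*c["fx"]+c["cx"],q[1]/q[2]*c["fy"]+c["cy"]
def crop(c,x0,y0,x1,y1,k,name):
    cv2.imwrite("pics/"+name,cv2.resize(c["pixels"][y0:y1,x0:x1],None,fx=k,fy=k,interpolation=cv2.INTER_CUBIC))
E
python3 - <<'E'
from h import *
c=camera("top"); crop(c,140,170,280,250,5,"t_jars.png"); crop(c,280,165,420,255,5,"t_stand.png")
s=camera("scene"); crop(s,140,220,280,340,5,"s_jars.png"); crop(s,250,150,340,270,5,"s_stand.png")
for uv in [(308,205),(309,187),(393,219),(180,216),(225,223)]: print(uv,onz(c,uv,0).round())
print(bot.state()['time'])
E
```

```text
(308, 205) [497. -60.   0.]
(309, 187) [556. -64.   0.]
(393, 219) [ 448. -334.    0.]
(180, 216) [467. 355.   0.]
(225, 223) [443. 209.   0.]
0.25
```

View pics/t_jars.png

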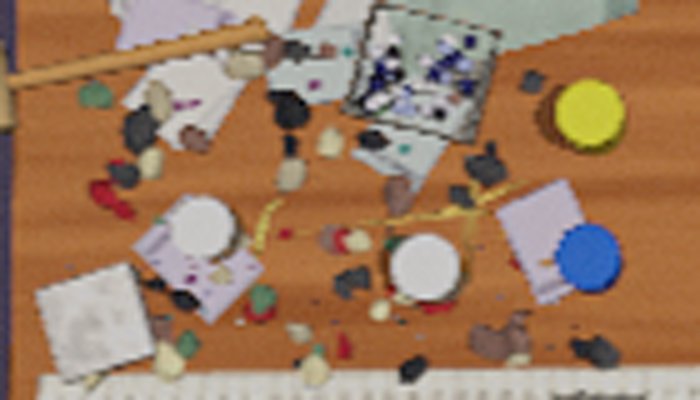

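View pics/t_stand.png

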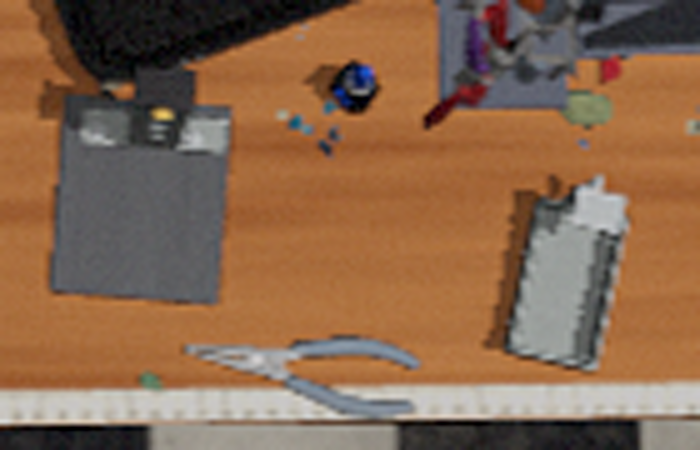

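View pics/s_jars.png

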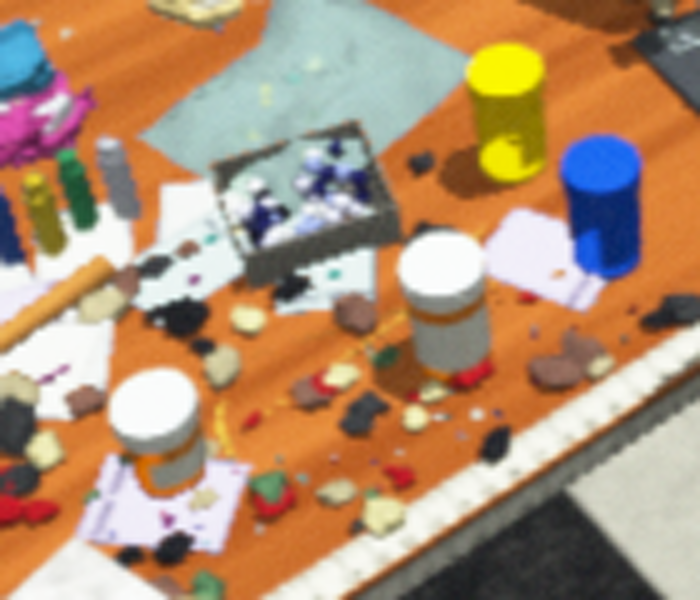

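View pics/s_stand.png

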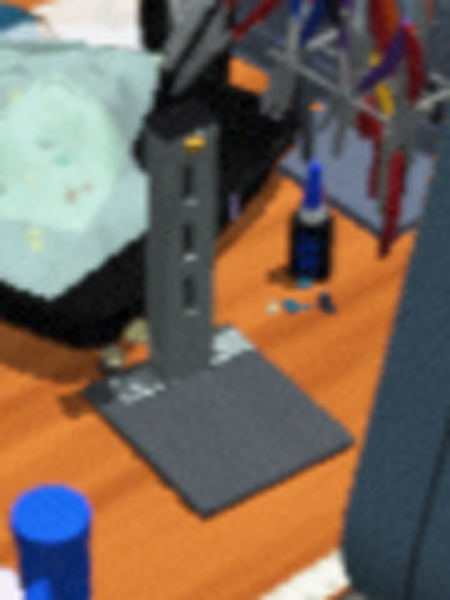

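Candidates for the tall jar, by top-view pixel:
- White-capped at (225,223): clearly the taller in the scene crop, so this is my choice.
- White-capped at (180,216): shorter.
- Blue at (257,221) and yellow at (257,193): look-alikes, leave alone.

The close crop confirms the choice. Next, wrist views of the stand and the tray.

```bash
python3 - <<'E'
from h import *
s=bot.state(); c=camera("wrist")
T=R.from_rotvec(s['ee_rot']); C=R.from_rotvec(c['rotation'])
print("cam in tool",T.inv().apply(c['origin']-s['ee_pos']).round(1)); print((T.inv()*C).as_matrix().round(3))
print("tool",T.as_matrix().round(3))
t=camera("top")
for n,uvs,z in [("base",[(293,189.5),(325.5,192),(290.5,223.5),(323.5,225.5)],8),("pan",[(388,206),(404,211),(381.5,235.5),(399,239)],32)]:
    for uv in uvs: print(n,uv,onz(t,uv,z).round(1))
def ori(yaw): return (R.from_euler('z',yaw)*R.from_matrix(np.diag([1,-1,-1.]))).as_rotvec()
for yaw in [0,3.14159]:
  for p in [(440,-330,300),(440,-60,330),(400,-60,350),(500,-60,190),(440,210,200)]:
    q=bot.solve_ik(p,ori(yaw)); print(yaw,p,None if q is None else q.round(2))
E
```

```text
cam in tool [  84.    -0.3 -157.3]
[[-0.001 -0.954 -0.3  ]
 [ 1.    -0.001  0.   ]
 [-0.    -0.3    0.954]]
tool [[ 0.93   0.368 -0.   ]
 [ 0.368 -0.93   0.001]
 [ 0.    -0.001 -1.   ]]
base (293, 189.5) [547.8 -12.1   8. ]
base (325.5, 192) [ 538.2 -117.3    8. ]
base (290.5, 223.5) [437.4  -2.6   8. ]
base (323.5, 225.5) [ 429.5 -108.6    8. ]
pan (388, 206) [ 487.2 -313.6   32. ]
pan (404, 211) [ 470.5 -363.9   32. ]
pan (381.5, 235.5) [ 393.6 -289.9   32. ]
pan (399, 239) [ 381.8 -344.8   32. ]
0 (440, -330, 300) [-0.85  0.22  1.41 -0.    1.51  0.72]
0 (440, -60, 330) [-0.39  0.01  1.58 -0.    1.55  1.18]
0 (400, -60, 350) [-0.43 -0.07  1.61 -0.    1.6   1.14]
0 (500, -60, 190) [-0.34  0.2   1.7  -0.    1.24  1.23]
0 (440, 210, 200) [ 0.22  0.17  1.72 -0.    1.25  1.79]
3.14159 (440, -330, 300) [-0.85  0.22  1.41  0.    1.51 -2.42]
3.14159 (440, -60, 330) [-0.39  0.01  1.58  0.    1.55 -1.96]
3.14159 (400, -60, 350) [-0.43 -0.07  1.61  0.    1.6  -2.  ]
3.14159 (500, -60, 190) [-0.34  0.2   1.7   0.    1.24 -1.91]
3.14159 (440, 210, 200) [ 0.22  0.17  1.72 -0.    1.25 -1.35]
```

```bash
cat >> h.py <<'E'
def ori(yaw): return (R.from_euler('z',yaw,degrees=True)*R.from_matrix(np.diag([1,-1,-1.]))).as_rotvec()
import pickle
def snap(name,cam="wrist"):
    c=camera(cam); pickle.dump(c,open(f"pics/{name}.pkl","wb")); cv2.imwrite(f"pics/{name}.png",c["pixels"]); return c
def load(name): return pickle.load(open(f"pics/{name}.pkl","rb"))
E
python3 - <<'E'
from h import *
bot.goto((425,-325,220),ori(-13)); bot.hold(.2); snap("wt"); print(bot.state()['time'])
bot.goto((440,-62,300),ori(-4.8)); bot.hold(.2); snap("ws"); print(bot.state()['time'],bot.state()['ee_pos'])
bot.goto((530,-62,300),ori(175.2-360)); bot.hold(.2); snap("ws2"); print(bot.state()['time'])
E
```

```text
1.7167
3.0333 [440.00605703 -62.94016242 299.44509535]
5.8833
```

View pics/wt.png

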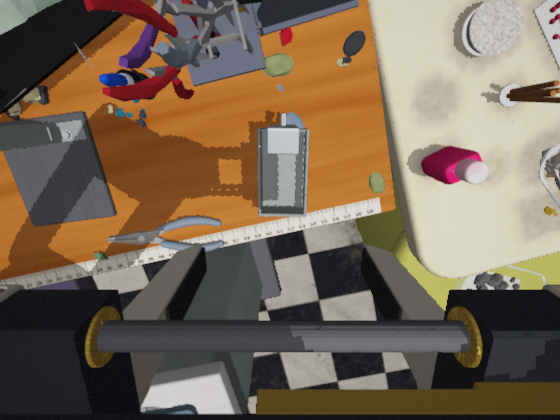

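View pics/ws.png

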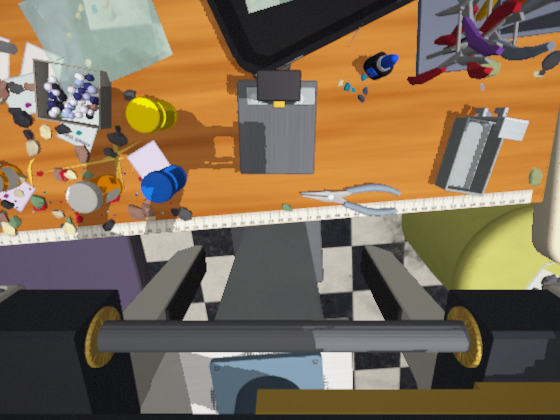

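View pics/ws2.png

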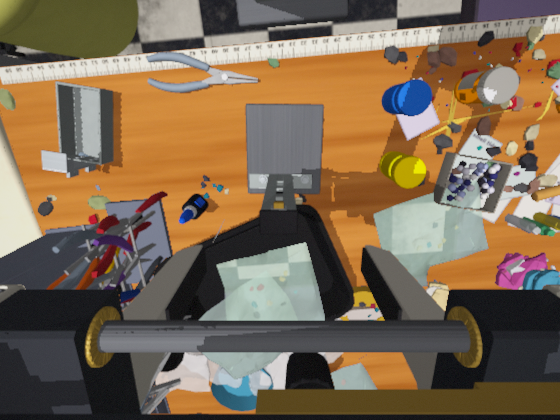

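wt.png shows the tray at about (283,172) and its flange at (284,140). ws.png shows the post top at (278,87) with the brass tongue at (278,104). ws2.png shows the same from the other side. Enlarging to measure.

```bash
python3 - <<'E'
from h import *
crop(load("wt"),245,110,325,225,5,"wt_c.png")
crop(load("ws"),230,60,325,180,5,"ws_c.png")
crop(load("ws2"),240,95,330,220,5,"ws2_c.png")
a=[cv2.imread(f"pics/{n}_c.png") for n in ("ws","ws2")]
E
```

```text
(no output)
```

View pics/wt_c.png

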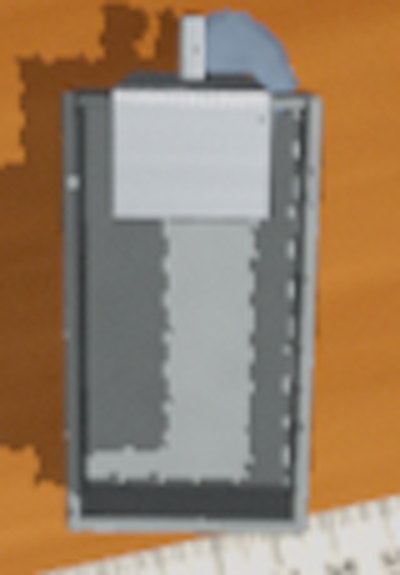

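View pics/ws_c.png

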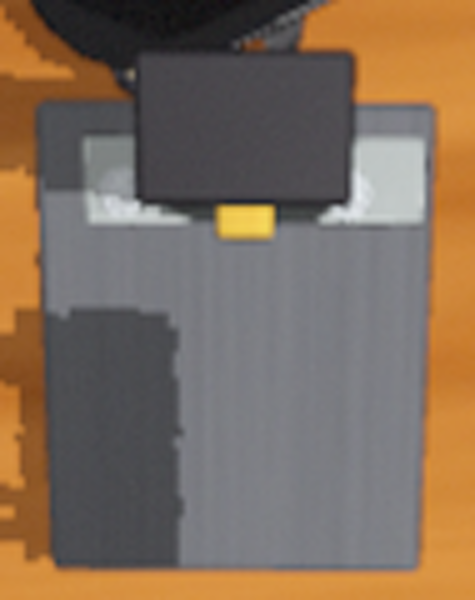

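View pics/ws2_c.png

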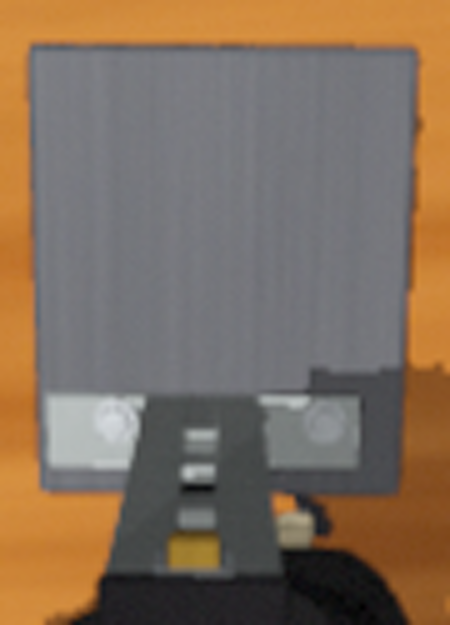

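```bash
python3 - <<'E'
from h import *
def show(n,off,pts,z):
    c=load(n); out=[]
    for p in pts:
        uv=((p[0]+.5)/5-.5+off[0],(p[1]+.5)/5-.5+off[1]); out.append(onz(c,uv,z)); print(n,p,out[-1].round(1))
    print("mean",np.mean(out,0).round(1)); return np.array(out)
p=show("ws",(230,60),[(137,53),(353,53),(350,203),(137,203)],189)
print("post yaw",np.degrees(np.arctan2(*(p[0]-p[3])[1::-1])),np.degrees(np.arctan2(*(p[1]-p[2])[1::-1])),np.degrees(np.arctan2(-(p[3]-p[2])[0],(p[3]-p[2])[1])), "front",((p[2]+p[3])/2).round(1))
b=show("ws",(230,60),[(38,103),(434,106),(418,569),(57,568)],8)
print("base yaw",np.degrees(np.arctan2(*(b[0]-b[3])[1::-1])),np.degrees(np.arctan2(*(b[1]-b[2])[1::-1])),np.degrees(np.arctan2((b[2]-b[3])[0],-(b[2]-b[3])[1])))
print(np.linalg.norm(b[0]-b[1]),np.linalg.norm(b[0]-b[3]))
p=show("ws2",(240,95),[(105,575),(284,575)],189)
show("ws2",(240,95),[(30,46),(416,48),(404,492),(42,490)],8)
show("ws",(230,60),[(218,205),(273,205),(273,239),(218,239)],181)
t=show("wt",(245,110),[(64,93),(320,95),(305,530),(68,530)],32)
print("tray yaw",[np.degrees(np.arctan2(*(t[a]-t[b])[1::-1])) for a,b in ((0,3),(1,2))],np.degrees(np.arctan2(*(t[0]+t[1]-t[2]-t[3])[1::-1])))
f=show("wt",(245,110),[(112,90),(270,90),(270,218),(114,218)],84)
print("flange yaw",[np.degrees(np.arctan2(*(f[a]-f[b])[1::-1])) for a,b in ((0,3),(1,2))], np.linalg.norm(t[0]-t[1]),np.linalg.norm(t[0]-t[3]),np.linalg.norm(f[0]-f[1]))
E
```

```text
ws (137, 53) [556.7 -51.8 189. ]
ws (353, 53) [553.7 -86.2 189. ]
ws (350, 203) [531.1 -84.2 189. ]
ws (137, 203) [534.1 -49.3 189. ]
mean [543.9 -67.9 189. ]
post yaw -6.418437983996605 -5.242792155793335 -4.947991620916242 front [532.6 -66.7 189. ]
ws (38, 103) [568.9 -11.4   8. ]
ws (434, 106) [ 558.9 -118.2    8. ]
ws (418, 569) [ 432.4 -106.6    8. ]
ws (57, 568) [ 4.419e+02 -3.000e-01  8.000e+00]
mean [500.5 -59.1   8. ]
base yaw -5.003920622371578 -5.221420824885168 -5.109251367570532
107.22003473058348 127.43338695738179
ws2 (105, 575) [530.1 -82.7 189. ]
ws2 (284, 575) [532.8 -49.9 189. ]
mean [531.4 -66.3 189. ]
ws2 (30, 46) [ 431.9 -105.9    8. ]
ws2 (416, 48) [441.4   0.7   8. ]
ws2 (404, 492) [568.2  -8.8   8. ]
ws2 (42, 490) [ 558.3 -117.6    8. ]
mean [500.  -57.9   8. ]
ws (218, 205) [533.  -62.3 181. ]
ws (273, 205) [532.1 -71.6 181. ]
ws (273, 239) [526.7 -71.1 181. ]
ws (218, 239) [527.5 -61.8 181. ]
mean [529.8 -66.7 181. ]
wt (64, 93) [ 495.5 -313.5   32. ]
wt (320, 95) [ 482.4 -367.7   32. ]
wt (305, 530) [ 385.2 -343.9   32. ]
wt (68, 530) [ 397.9 -289.1   32. ]
mean [ 440.3 -328.5   32. ]
tray yaw [np.float64(-14.024559589633224), np.float64(-13.742150284973908)] -13.883652841195488
wt (112, 90) [ 495.6 -327.    84. ]
wt (270, 90) [ 489.  -355.4   84. ]
wt (270, 218) [ 466.  -350.4   84. ]
wt (114, 218) [ 472.7 -321.6   84. ]
mean [ 480.8 -338.6   84. ]
flange yaw [np.float64(-13.104987832946394), np.float64(-12.263224923421328)] 55.775311745686906 100.56933715975715 29.21631534075408
```

```bash
python3 - <<'E'
from h import *
yaw=-13.7; y=np.radians(yaw); g=np.array([440.3,-328.5])+(-17)*np.array([np.cos(y),np.sin(y)])
bot.goto((g[0],g[1],130),ori(yaw))
print(bot.servo_line((g[0],g[1],13),rate=120,f_stop=8)); print(bot.state()['ee_pos'],bot.state()['time'])
bot.clamp(30); s=bot.state(); print(s['gripper_width'],s['ee_pos'],s['time'])
bot.servo_line((g[0],g[1],150),rate=120)
bot.hold(.2); snap("grip"); s=bot.state(); print(s['gripper_width'],s['ft_force'],s['wrist_torque'],s['time'])
E
```

```text
False
[ 424.19259275 -324.91009005   13.62780904] 9.3583
55.83972736725799 [ 423.82286047 -324.54454561   13.10741462] 10.0333
55.62282634386547 [-0.07152985 -1.00920411 -2.82762103] [ 0.06915383  0.08887607 -0.00228781] 11.575
```

View pics/grip.png

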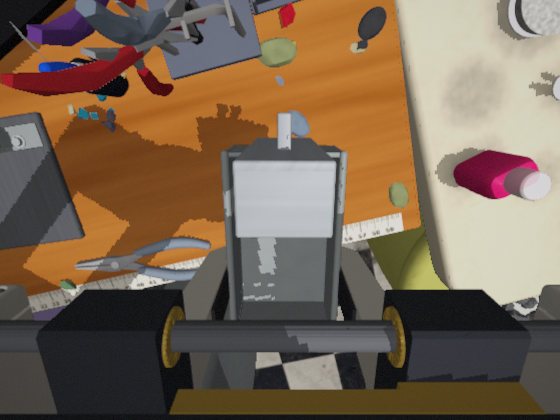

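The tray is held; its flange spans columns 235–335, rows 160–236. I'll get its pose in the tool frame, then move in front of the post.

```bash
python3 - <<'E'
from h import *
crop(load("grip"),220,105,350,250,5,"grip_c.png")
E
```

```text
(no output)
```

View pics/grip_c.png

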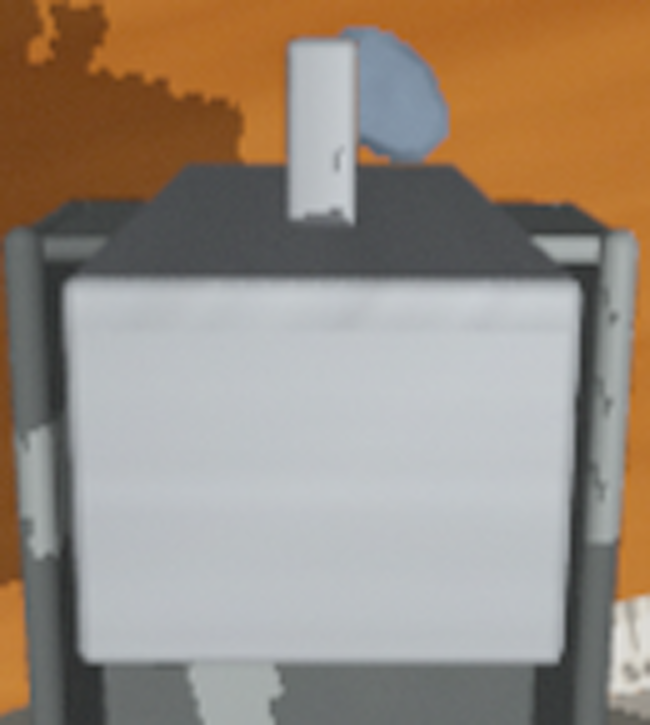

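```bash
cat >> h.py <<'E'
def tool(p,s): return R.from_rotvec(s['ee_rot']).inv().apply(np.array(p)-s['ee_pos'])
E
python3 - <<'E'
from h import *
s=bot.state(); c=load("grip"); tz=s['ee_pos'][2]-13.1; print(s['ee_pos'],np.degrees(R.from_rotvec(s['ee_rot']).as_euler('xyz')))
def g(p,z): return tool(onz(c,((p[0]+.5)/5-.5+220,(p[1]+.5)/5-.5+105),z+tz),s)
F=[g(p,84) for p in [(66,280),(580,280),(563,660),(82,660)]]
for f in F: print("flange",f.round(1))
print("yaw in tool",[np.degrees(np.arctan2(*(F[a]-F[b])[1::-1])) for a,b in((0,3),(1,2))], "mean",np.mean(F,0).round(1))
for p in [(288,42),(356,42),(288,222),(356,222)]: print("claw",g(p,60).round(1))
for p in [(8,235),(636,235)]: print("pan",g(p,32).round(1))
E
```

```text
[ 423.6100312  -324.2496563   149.44606412] [-1.79961829e+02  5.02346337e-02 -1.37015305e+01]
flange [ 70.6 -14.4 -71. ]
flange [ 70.6  14.4 -71. ]
flange [ 47.6  14.6 -71. ]
flange [ 47.6 -14.6 -70.9]
yaw in tool [np.float64(0.45176201696735324), np.float64(-0.33596362798762713)] mean [ 59.1  -0.  -71. ]
claw [ 83.2  -2.3 -47. ]
claw [ 83.2   2.3 -47. ]
claw [ 71.1  -2.4 -47. ]
claw [ 71.1   2.4 -47. ]
pan [ 66.7 -27.9 -18.9]
pan [ 66.7  28.1 -19. ]
```

```bash
cat >> h.py <<'E'
FACE=np.array([532.,-66.5]); YAW=-5.1
D=np.array([np.cos(np.radians(YAW)),np.sin(np.radians(YAW))]); N=np.array([-D[1],D[0]])
def tcp(back_gap,z,lat=0):  # tray back face gap to web; z tray underside
    p=FACE-(71+back_gap)*D+lat*N; return (p[0],p[1],z+13.1)
E
python3 - <<'E'
from h import *
bot.goto(tcp(60,120),ori(YAW))
bot.servo_line(tcp(22,100.),rate=100); bot.hold(.3); snap("pre"); s=bot.state(); print(s['ee_pos'],tcp(22,100),s['time'],s['ft_force'],np.degrees(R.from_rotvec(s['ee_rot']).as_euler('xyz')))
crop(load("pre"),200,50,360,250,3,"pre_c.png"); print(load("pre")["origin"])
E
```

```text
[439.26167584 -58.2165354  113.39918574] (np.float64(439.36818091679845), np.float64(-58.23283039142094), 113.1) 13.5583 [-0.02329415 -0.37412775 -2.74640974] [ 1.79990300e+02 -2.78353220e-02 -5.09916268e+00]
[522.68144089 -65.35026186 270.74168743]
```

View pics/pre.png

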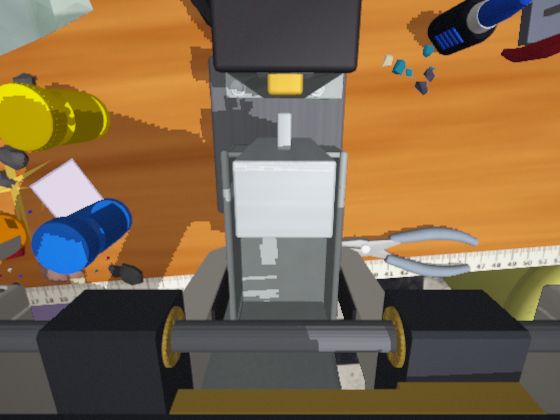

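View pics/pre_c.png

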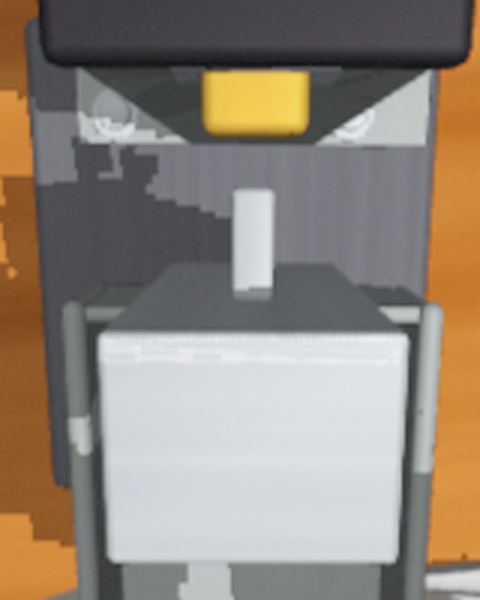

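```bash
python3 - <<'E'
from h import *
c=load("pre"); s=bot.state()
g=lambda u,v,z: tool(onz(c,((u+.5)/3-.5+200,(v+.5)/3-.5+50),z),s).round(1)
print("post front",g(44,65,189),g(468,65,189)); print("claw",g(232,190,160),g(274,190,160)); print("flange back",g(100,335,184),g(406,335,184))
print("tongue",g(203,134,181),g(308,134,181))
E
```

```text
post front [ 93.2 -17.1 -75.6] [ 93.2  17.5 -75.6]
claw [ 83.3  -2.4 -46.6] [ 83.3   2.4 -46.6]
flange back [ 70.4 -14.5 -70.6] [ 70.4  14.4 -70.6]
tongue [ 88.3  -4.6 -67.6] [ 88.3   5.  -67.6]
```

Lateral offset is 0.2 mm and the gap is 22.5 mm, so I'll insert gently with a force stop.

```bash
python3 - <<'E'
from h import *
print(bot.servo_line(tcp(4,100,-.2),rate=40,f_stop=6)); s=bot.state(); print(s['ee_pos'],s['ft_force'],s['time'], "gap",(FACE-s['ee_pos'][:2])@D-71)
print(bot.servo_line(tcp(-2,100,-.2),rate=20,f_stop=8)); s=bot.state(); print(s['ee_pos'],s['ft_force'],s['time'],"gap",(FACE-s['ee_pos'][:2])@D-71)
c=snap("ins")
E
```

```text
False
[456.96643354 -59.93912593 112.86427982] [-1.59892166  0.0233924  -2.11200408] 14.1583 gap 4.319737762694132
False
[462.66904104 -60.43864167 112.79586346] [-4.56513775  0.09024498 -4.27008105] 14.6083 gap -1.4046975852884742
```

View pics/ins.png

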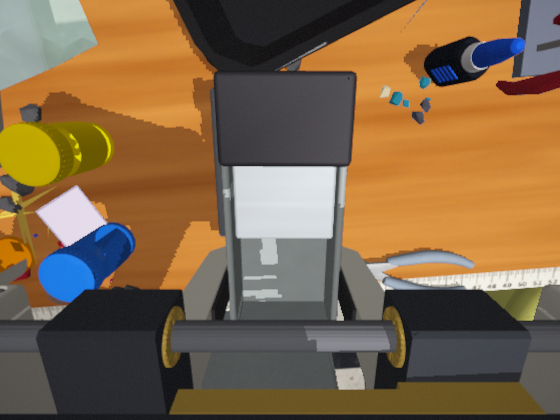

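```bash
python3 - <<'E'
from h import *
print(bot.servo_line(tcp(-4,100,-.2),rate=8,f_stop=5)); s=bot.state(); print(s['ee_pos'],s['ft_force'],s['time'],"gap",(FACE-s['ee_pos'][:2])@D-71)
bot.hold(.2);s=bot.state(); print(s['ee_pos'],s['ft_force'],"gap",(FACE-s['ee_pos'][:2])@D-71)
E
```

```text
True
[461.39017006 -60.04528583 111.97083744] [-3.88963773  0.44641601  0.17110913] 14.9 gap -0.0959224761765256
[460.33555429 -59.6509301  111.1724138 ] [-3.41191242  0.54717714  0.2291571 ] gap 0.9895741091964254
```

```bash
python3 - <<'E'
from h import *
bot.hold(.2);s=bot.state(); print(s['ee_pos'],s['ft_force'],s['wrist_torque'],s['time'],"gap",(FACE-s['ee_pos'][:2])@D-71, np.degrees(R.from_rotvec(s['ee_rot']).as_euler('xyz')))
c=snap("ins2")
g=lambda u,v,z: tool(onz(c,(u,v),z),s).round(1)
crop(c,205,50,365,250,3,"ins2_c.png")
E
```

```text
[460.08026384 -59.59023197 110.93675291] [-4.43950504 -1.35062594 -0.63981095] [ 0.10639585  0.34800785 -0.04427058] 15.3 gap 1.2492495950147742 [-179.91281036    0.55898854   -5.08164266]
```

View pics/ins2_c.png

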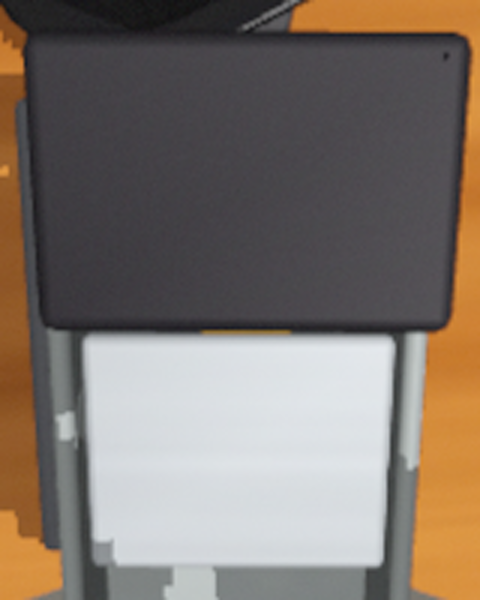

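```bash
python3 - <<'E'
from h import *
def st(n): s=bot.state(); print(n,s['ee_pos'].round(2),s['ft_force'].round(1),s['wrist_torque'].round(2),round(s['time'],2),"gap",round((FACE-s['ee_pos'][:2])@D-71,2),"trayz",round(s['ee_pos'][2]-13.1,2), np.degrees(R.from_rotvec(s['ee_rot']).as_euler('xyz')).round(2))
print(bot.servo_line(tcp(-1.2,100,-.2),rate=15,ori=ori(YAW),f_stop=10)); st("a")
bot.hold(.2); st("b"); c=snap("ins3"); crop(c,205,50,365,250,3,"ins3_c.png")
E
```

```text
False
a [461.8  -60.14 112.63] [-3.6  1.5 -5.3] [0.22 0.76 0.03] 15.72 gap -0.51 trayz 99.53 [-1.7997e+02  9.0000e-02 -5.0900e+00]
b [462.11 -60.28 112.83] [-3.9  0.5 -5.7] [0.26 0.73 0.06] 15.93 gap -0.83 trayz 99.73 [-1.7998e+02  5.0000e-02 -5.1000e+00]
```

View pics/ins3_c.png

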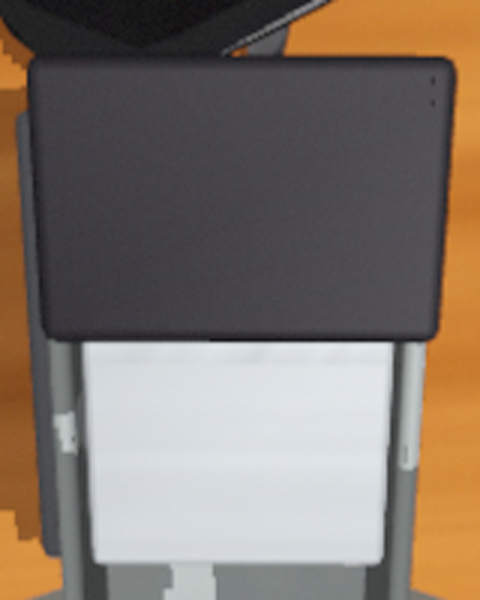

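```bash
python3 - <<'E'
from h import *
def st(n): s=bot.state(); print(n,s['ee_pos'].round(2),s['ft_force'].round(1),s['wrist_torque'].round(2),round(s['time'],2),"gap",round((FACE-s['ee_pos'][:2])@D-71,2),"trayz",round(s['ee_pos'][2]-13.1,2), np.degrees(R.from_rotvec(s['ee_rot']).as_euler('xyz')).round(2))
print(bot.servo_line(tcp(-1.7,100,-.2),rate=10,f_stop=10)); st("in")
print(bot.servo_line(tcp(-1.7,91.5,-.2),rate=12,f_stop=10)); st("a")
bot.hold(.2); st("b"); c=snap("low"); crop(c,205,50,365,250,3,"low_c.png")
E
```

```text
False
in [462.83 -60.45 113.  ] [-4.9  1.8 -5.7] [0.23 0.72 0.06] 16.23 gap -1.57 trayz 99.9 [-1.7999e+02  2.0000e-02 -5.1000e+00]
False
a [462.84 -60.82 105.19] [-7.4  1.   1. ] [0.14 1.03 0.03] 17.08 gap -1.61 trayz 92.09 [ 1.7997e+02 -1.0000e-02 -5.1000e+00]
b [462.82 -60.83 105.2 ] [-7.4  0.5  0. ] [0.16 1.09 0.  ] 17.28 gap -1.59 trayz 92.1 [ 1.7997e+02 -1.0000e-02 -5.1100e+00]
```

View pics/low_c.png

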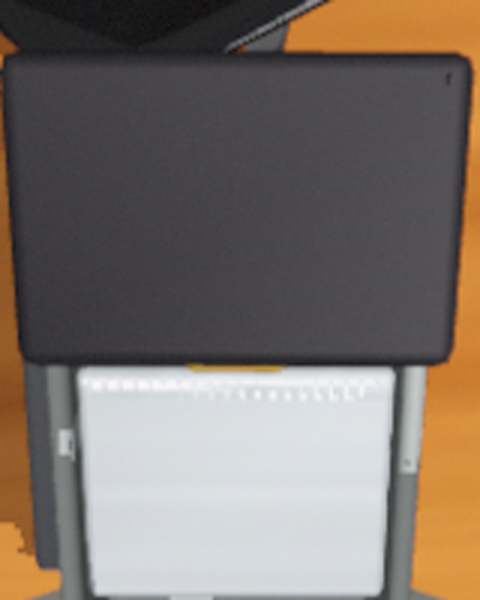

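Lips are engaged (tray about 4 mm above home) with low forces. Release, back off upward, and look.

```bash
python3 - <<'E'
from h import *
bot.release(); bot.servo_line(tcp(-1.7,175,-.2),rate=120)
p=FACE+(1.6-16)*D-.2*N
c=snap("rel"); print(bot.state()['time'],bot.state()['ft_force'])
bot.clamp(10); 
bot.goto((p[0],p[1],235),ori(YAW)); bot.hold(.2); s=bot.state(); print(s['ee_pos'],s['time'],p,s['ft_force'],s['gripper_width']); snap("abv"); snap("sc1","scene"); crop(load("sc1"),250,130,350,270,5,"sc1_c.png")
E
```

```text
19.0167 [-0.61308385  0.5689409   0.08404466]
[516.19035637 -65.03816822 233.88587253] 21.0583 [517.6392298  -65.41913034] [-0.04816802 -0.70708212 -0.46567215] 0.5764321840549975
```

View pics/rel.png

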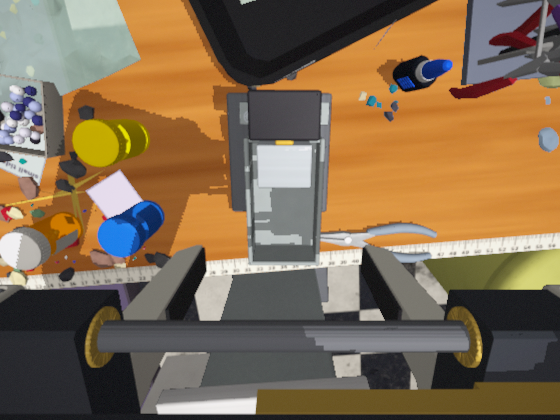

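View pics/sc1_c.png

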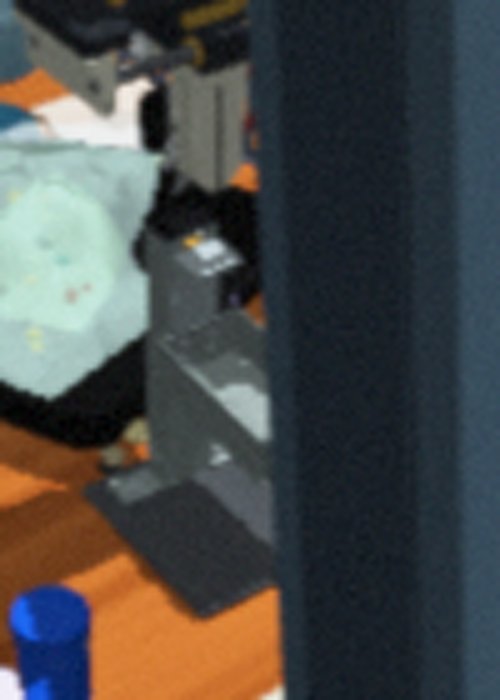

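View pics/abv.png

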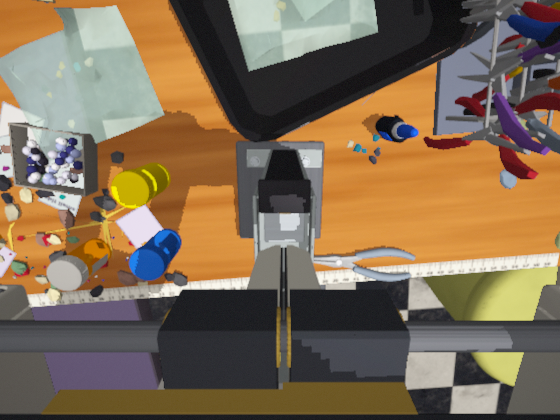

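The tray is hanging on the post with the tongue still visible ahead of the plate. Now press on the flange.

```bash
python3 - <<'E'
from h import *
p=FACE+(1.6-16)*D-.2*N
def st(n): s=bot.state(); print(n,s['ee_pos'].round(2),s['ft_force'].round(1),round(s['time'],2),"dist",round((FACE-s['ee_pos'][:2])@D+1.6,1))
bot.servo_line((p[0],p[1],192),rate=80); st("pre")
r=bot.servo_line((p[0],p[1],175),rate=12,f_stop=5); print(r); st("touch")
for i in range(8):
    z=bot.state()['ee_pos'][2]
    r=bot.servo_line((p[0],p[1],z-2.),rate=8,f_stop=14); st(f"{i} {r}")
    if r or z<178: break
bot.hold(.3); st("hold")
E
```

```text
pre [517.85 -65.51 192.22] [-0.4 -0.1  0.4] 21.85 dist 15.8
True
touch [517.79 -65.45 185.87] [ 0.6 -1.3  1.2] 22.55 dist 15.8
0 False [518.25 -65.6  184.77] [-0.4 -0.1  6.3] 22.92 dist 15.4
1 False [518.45 -65.66 183.92] [-0.4  1.1  8. ] 23.2 dist 15.2
2 False [518.57 -65.72 183.2 ] [0.3 0.3 7.7] 23.46 dist 15.0
3 False [518.68 -65.76 182.65] [-0.5  0.   8.1] 23.71 dist 14.9
4 False [518.13 -65.58 181.08] [ 0.8 -0.1  5. ] 23.96 dist 15.5
5 False [518.34 -65.64 179.83] [0.6 0.  8. ] 24.31 dist 15.3
6 False [518.47 -65.68 179.64] [-2.5 -0.5 13.6] 24.62 dist 15.1
7 False [518.47 -65.67 179.62] [-3.2 -0.2 15.7] 24.87 dist 15.1
hold [518.47 -65.68 179.61] [-2.4  0.6 15.6] 25.17 dist 15.2
```

Hard stop at TCP z=179.6, i.e. flange about 171.6 mm against 172 at home, with 15 N. Now lift away and check the catch.

```bash
python3 - <<'E'
from h import *
p=FACE+(1.6-16)*D-.2*N
bot.servo_line((p[0],p[1],215),rate=80)
bot.goto((445,-58,215),ori(YAW)); bot.release(); bot.hold(.2); c=snap("home"); print(bot.state()['time'],bot.state()['ft_force'],bot.state()['ee_pos'])
crop(c,220,60,350,200,5,"home_c.png"); c=snap("sc2","scene"); crop(c,250,130,350,270,5,"sc2_c.png")
E
```

```text
27.9 [0.27561534 0.56201108 0.40598943] [445.00685539 -58.01846518 215.01538388]
```

View pics/home.png

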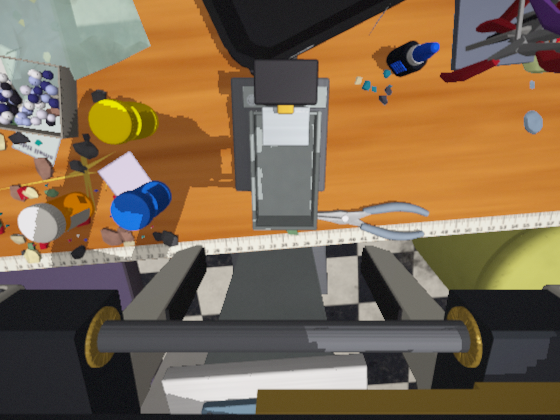

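View pics/home_c.png

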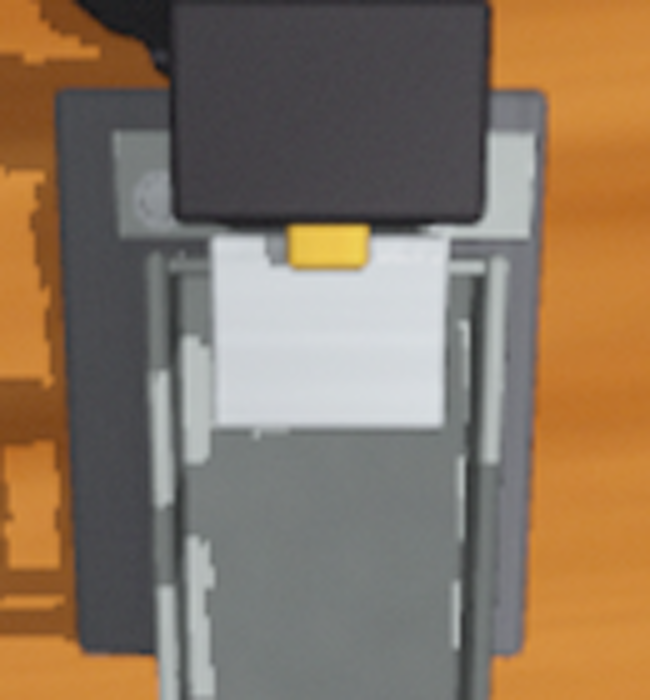

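View pics/sc2_c.png

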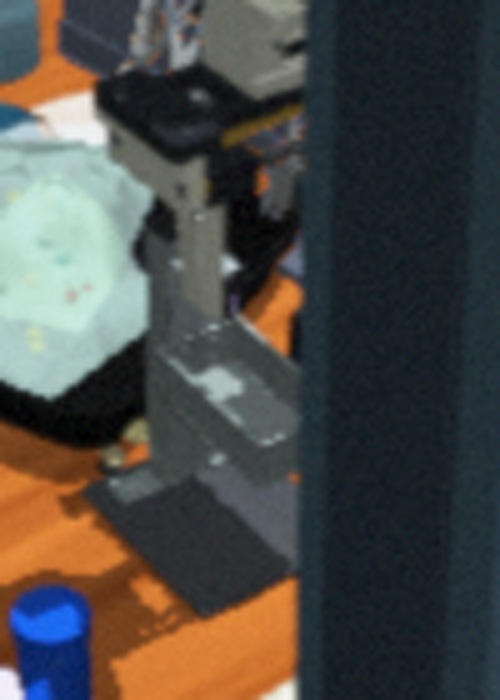

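The brass tongue (about crop (328,247)) now lies over the flange's back edge, sticking out to full length, and the tray sits level. Next, measure the tall jar.

```bash
python3 - <<'E'
from h import *
t=load("sc2")
c=camera("top"); print(onz(c,(225,223.4),72))
bot.goto((420,195,220),ori(0)); bot.hold(.2); c=snap("wj"); print(bot.state()['time'])
E
```

```text
[435.64267186 200.05954202  72.        ]
29.25
```

View pics/wj.png

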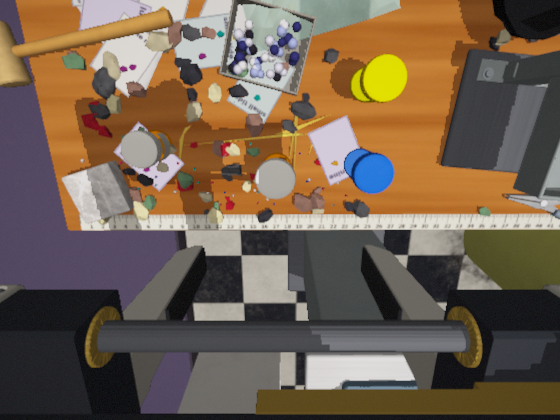

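The tall jar's cap is at (276,179), with the shorter one at (139,149), blue at (369,173) and yellow at (384,78).

```bash
python3 - <<'E'
from h import *
c=load("wj"); im=c["pixels"][140:215,240:310]
hsv=cv2.cvtColor(im,cv2.COLOR_BGR2HSV); print(hsv[39,36]); m=((hsv[...,1]<60)&(hsv[...,2]>120)).astype(np.uint8)
m=cv2.morphologyEx(m,cv2.MORPH_OPEN,np.ones((7,7),np.uint8)); cs,_=cv2.findContours(m,0,2)
k=max(cs,key=cv2.contourArea); print(cv2.boundingRect(k),cv2.contourArea(k)); (u,v),r=cv2.minEnclosingCircle(k); print(u+240,v+140,r, onz(c,(u+240,v+140),72).round(1), onz(c,(276,178),72).round(1))
cv2.imwrite("pics/wj_c.png",cv2.resize(im,None,fx=6,fy=6))
E
```

```text
[ 20  13 174]
(15, 19, 40, 39) 1193.5
274.76633071899414 178.3115577697754 20.23802947998047 [440.  202.6  72. ] [440.3 201.3  72. ]
```

View pics/wj_c.png

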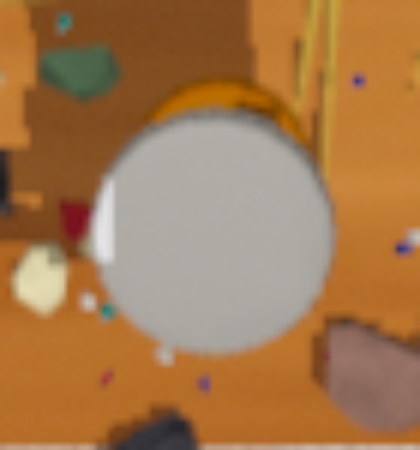

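```bash
python3 - <<'E'
from h import *
g=(440.,201.9)
bot.goto((*g,130),ori(0)); print(bot.servo_line((*g,44),rate=120,f_stop=6))
bot.clamp(15); s=bot.state(); print(s['gripper_width'],s['ee_pos'],s['time'],s['ft_force'])
zg=s['ee_pos'][2]
bot.servo_line((*g,230),rate=150); bot.hold(.1); s=bot.state(); print(zg,s['gripper_width'],s['ft_force'],s['time']); snap("jg")
E
```

```text
False
40.458002192537414 [439.9549089  201.87423245  43.94024199] 31.45 [0.10183376 0.14057771 0.03469734]
43.94024198538609 40.604478899525255 [-0.41663136 -1.36415304 -0.98482783] 32.9417
```

View pics/jg.png

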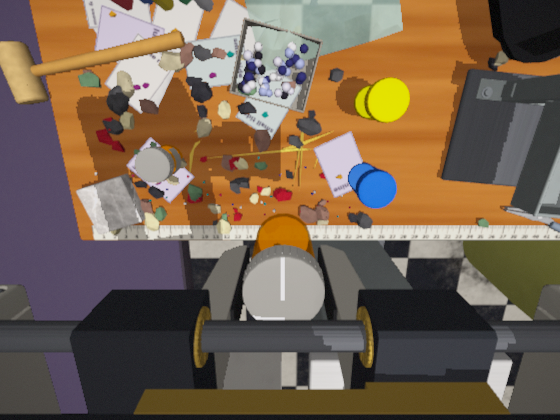

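```bash
python3 - <<'E'
from h import *
s=bot.state(); c=load("jg"); off=tool(onz(c,(283.3,284),s['ee_pos'][2]-44+72),s); print("jar in tool",off.round(1))
ox=float(np.clip(off[0],-4,4))
p=FACE+(1.6-54-5-ox)*D; print(p)
bot.goto((p[0],p[1],230),ori(YAW)); bot.hold(.15); snap("jp"); print(bot.state()['ee_pos'],bot.state()['time'])
E
```

```text
jar in tool [  5.2  -0.3 -28. ]
[470.84307858 -61.04189017]
[470.94688043 -59.74772807 230.0425438 ] 34.225
```

View pics/jp.png

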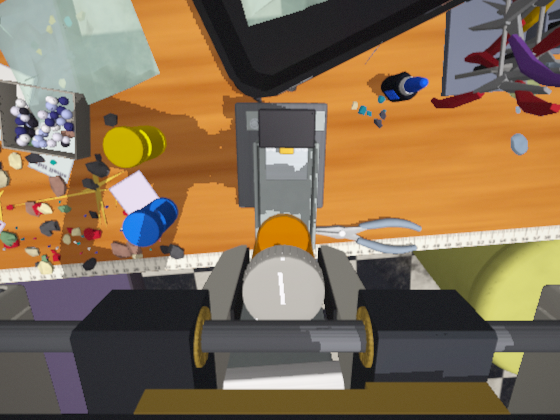

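```bash
python3 - <<'E'
from h import *
p=np.array([470.84,-61.04])
def st(n): s=bot.state(); print(n,s['ee_pos'].round(2),s['ft_force'].round(1),round(s['time'],2))
r=bot.servo_line((p[0],p[1],141),rate=90,f_stop=4); st(f"down {r}")
if not r:
    r=bot.servo_line((p[0],p[1],132),rate=12,f_stop=2.5); st(f"touch {r}")
bot.hold(.1); st("h"); snap("jd")
E
```

```text
down False [471.31 -61.2  141.56] [-0.2 -0.5 -1.1] 35.37
touch True [470.41 -60.94 132.7 ] [-1.4 -0.7  4.1] 36.02
h [470.31 -60.9  132.66] [-1.4  0.8  4.4] 36.12
```

View pics/jd.png

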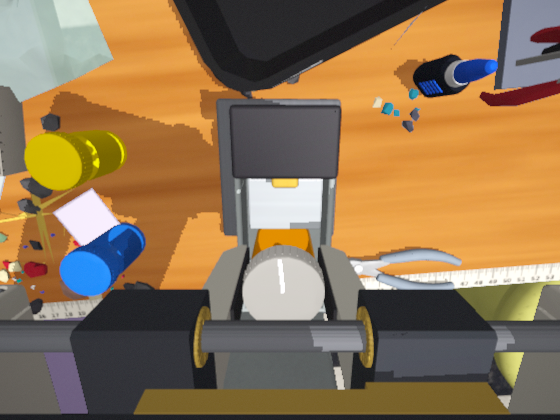

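The jar is on the tray floor, contact about 4 N at TCP z=132.7, between the pan walls. Release and check.

```bash
python3 - <<'E'
from h import *
bot.release(); bot.servo_line((470.84,-61.04,240),rate=120)
bot.goto((430,-57,260),ori(YAW)); bot.hold(.3); c=snap("end"); s=bot.state(); print(s['time'],s['ft_force'])
crop(c,210,50,350,190,4,"end_c.png")
bot.goto((330,-250,300),ori(YAW)); c=snap("sc3","scene"); crop(c,150,130,350,340,3,"sc3_c.png"); snap("top3","top"); print(bot.state()['time'])
E
```

```text
38.8417 [ 0.18812544 -0.15866966 -0.61261559]
39.825
```

View pics/end_c.png

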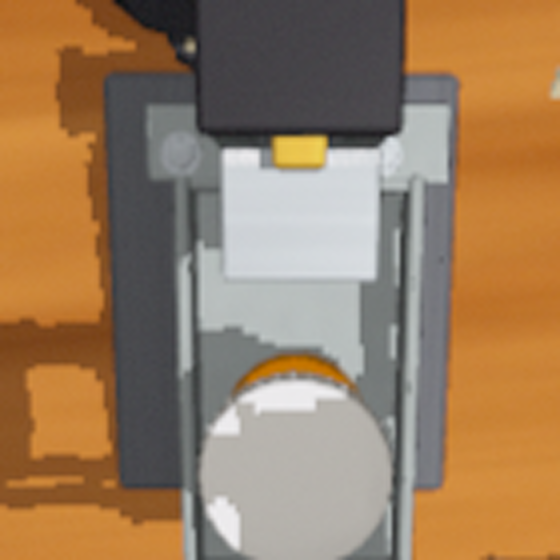

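View pics/sc3_c.png

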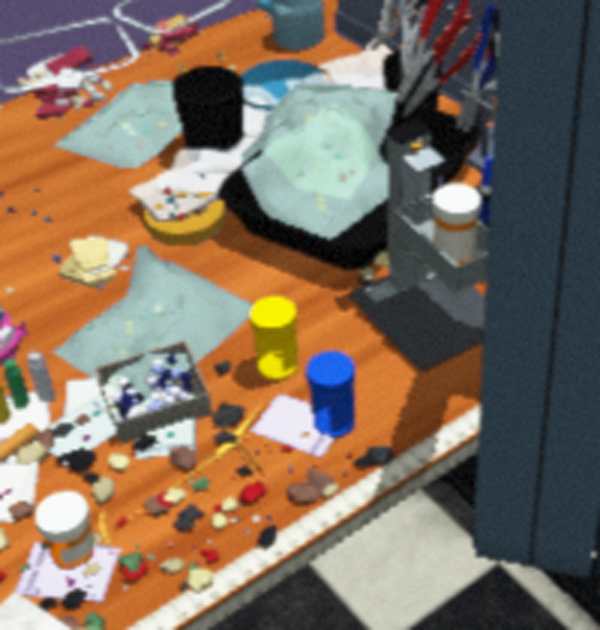

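The tongue is still out over the flange. The jar stands upright inside the tray at about (457,222) in the crop, and the other jars and the bead tray are undisturbed. Handing in.

```bash
python3 - <<'E'
from workcell import bot
bot.finish_job(); print(bot.state()['time'])
E
```

```text
the job is handed in; nothing more can be done
the job is handed in; nothing more can be done
```

The tray is hung on the post's top two slots, fully home with the catch out over it. The taller amber jar stands upright in it. I handed the job in at about 40 s of the 72 s.

**Hanging the tray:** I gripped the tray, lined it up to within about 0.2 mm sideways, and put the claws in. I then lowered it about 8 mm so the lips engaged, released it, and pressed on the flange until it reached a hard stop. The press peaked at about 16 N, with the flange at about 171.6 mm against 172 mm at home.

**Last checks:**
- **Tray and catch:** the wrist view showed the brass tongue fully out over the flange's back edge, both before and after the jar went in.
- **Jar:** it looked upright in the pan in the wrist and scene views.
- **Other things:** the short jar, the blue and yellow look-alikes and the bead tray looked unmoved in the last scene view. The glue bottle was partly hidden by the arm there; it looked unmoved in the wrist view just before the jar was released.

**Disagreements:**
- **Post face:** it was about 1.6 mm further back than the cameras gave, found by touch.
- **First push-in:** after its force stop the arm backed off about 1 mm and sagged about 2 mm, so I moved it back in gently.
- **Jar heights and position:** the jar touched the tray floor about 2 mm lower than calculated. It also appeared about 5 mm off-centre in the gripper, of which I corrected 4 mm.

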